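# Throw a used filter funnel away in the pedal bin

## Robot

A 6-joint arm with a two-finger parallel gripper is mounted at the origin on the work surface. World frame = base frame: x ahead of the robot, y to its left, z up, the work surface at z = 0. Lengths are in m, angles in rad, forces in N, time in s.
With the tool pointing down it reaches from about 0.225 to 0.725 m from the base axis. Payload 3.1 kg.
Tool frame: the origin (TCP) lies on the centre line of the jaws, within the pads' length; the fingertips stand 14 mm ahead of it and the grasp point (between the pads) lies 5 mm behind it; z points along the fingers, y is the line along which they close (so a half turn about z gives the same grasp; the last joint's range is limited). The gripper opens to 85 mm and grips with 20 to 120 N. Pads are 22 mm wide; open, the fingers measure 114 mm over their backs; the gripper's body (76 mm by 85 mm) begins 54 mm behind the grasp point. The pads swing forward as they close: fully open they stand 13 mm farther back than shut.
Start: joints at [-1.29, 0.048, 0.099, 1.622, 0, 1.443], TCP at [0.209, -0.482, 0.245] pointing down, gripper open.
Joint ranges: [-2.91, 2.91], [-0.99, 1.94], [-1.21, 1.42], [-2.12, 2.29], [-1.49, 1.47], [-3.14, 3.14]. Speed limits (rad/s): [2.79, 2.79, 3.14, 3.14, 3.14, 3.14].

## Interface

Orientations are given as a 3x3 rotation matrix whose columns are the frame's x, y, z axes.
In Python, from bench import robot gives the robot as it stands. Calls block until the motion is done:
- robot.reach(position, orientation): joint-space move of the TCP to a pose.
- robot.move_l(position, feed=0.15, frame=None, max_force=None): straight line of the TCP; frame=None keeps the orientation; feed is the mean speed in m/s. With max_force (N) it stops when the force on the tool has changed by that much, and returns True; else False.
- robot.set_joints(angles): joint-space move.
- robot.set_gripper(opening, force=None): opening from 0.0 (shut) to 1.0 (fully open); force is the grip in N (None keeps the last); returns when the fingers have stopped.
- robot.hold(seconds).
- robot.inverse_kinematics(position, orientation): joint angles nearest the present ones, or None.
- robot.grab_frame(name): name is "scene" or "top" or "wrist"; returns a dict with "img" (420x560x3 uint8, red, green, blue), "range_z" (420x560 float32, m along the optical axis (not along the pixel's ray), 0 where there is no reading), "fx", "fy", "cx", "cy" (pixels), "rvec" (rotation vector, rad) and "tvec" (3), from world to camera coordinates, as OpenCV has them; the wrist camera has in their place "tool_from_camera" (4x4, takes a point from camera to tool coordinates, whose origin is the TCP and whose axes are the flange's). Camera axes: x right, y down, z forward; pixel columns grow to the right and rows downward; lengths in m; the calibration is good to about 2 mm. A picture is of the moment at which its call begins: read the wrist's pose just before it.
A pose or a line that the arm cannot do raises robot.IKError and nothing moves.
- robot.hand_in(): hands the job in; it is judged then, once.
Readings, each from a call of its own:
- robot.current_t(): time.
- robot.current_joints(): joint angles.
- robot.current_dq(): joint speeds.
- robot.current_tau(): joint torques, N m.
- robot.current_ee_pos(): TCP position.
- robot.current_tcp_rot(): TCP orientation.
- robot.current_wrist_force(): force on the tool from outside, world axes, zero at the start.
- robot.current_wrist_torque(): the same for the moment, N m.
- robot.current_finger_gap(): opening from 0.0 (shut) to 1.0 (fully open).
- robot.current_grip_force(): force on a finger pad.
Only numpy, scipy, OpenCV 4.12 (cv2) and the standard library are available. Lean on these libraries where they do the work, as an engineer would, in place of code of your own. Each camera call takes 0.05 s, during which the arm holds its last target. There are 200 camera calls.

## Task

Throw the used filter funnel away: it is the open plastic one without a cap, standing on the filtration manifold. Press the bin's pedal right down to its stop so that the lid swings up past upright and stays open by itself, take the funnel off the manifold and drop it into the bin, then push the lid over from behind so that it falls shut. Leave the capped glass funnels on their places and the flask and the dishes where they stand.

Things in the scene. Friction and masses are not known exactly. Their poses are not given: they have to be found in the camera images.
- bin: Small round stainless pedal bin, fixed to the bench by its non-slip base. Origin: centre of its underside on the bench, z up. Its -x side is the front with the pedal, its +x side the back with the hinge of the lid and a black channel (44 mm wide) that hides the push rod. Outside 170 mm in diameter (black base ring 178 mm), rim 190 mm above the bench, mouth 152 mm wide inside, floor inside 22 mm above the bench; with the lid shut 210 mm tall.
- pedal_pad (a point): Middle of the top of the pedal's rubber pad (46 mm long outwards, 62 mm wide); moves with it. At rest level, 40 mm above the bench, 151 mm in front of the bin's axis, 66 mm in front of its wall; at the stop 13 mm above the bench, tipped down outwards. The space above is free, but nothing may overhang the lid while pressing, as it swings up: hold the hand upright or leaning away from the bin.
- bin_pedal (a joint): Pedal angle in rad: 0 up at rest, 0.25 at its stop. It turns about a level axis inside the bin, 106 mm behind the middle of the pad and 26 mm above the bench. A spring returns it when released; pressing slowly takes about 8 to 12 N at the pad, more if fast. Through a push rod it lifts the lid, which it can only push, not pull.
- bin_lid (a joint): Lid angle in rad: 0 shut, 1.57 upright, 1.72 leaning back on its stop. Pressing the pedal to its stop lifts it to about 1.68; past about 1.5 it leans back and stays open when the pedal is released, short of that it falls shut again by itself (damped, about 1 to 2 s). An open lid needs under 1 N near its top to be pushed back over upright.
- bin_hinge (a point): Middle of the lid's hinge axis, level along the bin's y axis: 100 mm behind the bin's axis, 192 mm above the bench.
- bin_lid_edge (a point): Middle of the lid's front edge, 187 mm from the hinge axis; moves with the lid. The lid is a slightly domed steel disc, 175 mm in diameter and up to 19 mm thick, its middle 100 mm from the hinge axis; open, its dome faces backwards (to the bin's +x), its flat underside to the front.
- used_funnel_center (a point): Centre, half-way up, of the used funnel: loose, about 40 g, an open tapered bowl of white plastic, 90 mm tall, 56 mm across the rim (58 mm over its bead) and 52 mm across above the foot, on a foot 39 mm wide and 12 mm tall that stands 7 mm deep in a shallow cup of the manifold; lifts straight up. No cap. Its z axis points up through its mouth.
- manifold: Fixed stainless filtration manifold: a tube with three funnel places 115 mm apart along its y axis (the middle one above its origin), each with a valve with a small blue lever on its -x side. Origin on the bench. End rings 100 mm across, 316 mm apart over all. Funnels stand with their underside 121 mm above the bench; which funnel stands on which place varies.
- glass_funnel_a: Glass funnel with a steel cap and wire side bars, 94 mm tall, 66 mm wide over the bars, loose on one place of the manifold. Origin: centre of its underside. To be left alone.
- glass_funnel_b: A second capped glass funnel of the same kind, on another place of the manifold. Origin: centre of its underside. To be left alone.
- dish_stack: Stack of four small round dishes, 63 mm wide and 64 mm tall, on the bench. Origin: centre of its underside. To be left alone.
- flask: Stoppered conical glass flask, 100 mm wide and 146 mm tall, on the bench. Origin: centre of its underside. To be left alone.

How it is judged:
On the way, in this order (a step that is already met when the one before it is completed fails the run):
1. the pedal is pressed down to its stop and the lid is thrown open past upright (value of joint bin_pedal above 0.235 rad and value of joint bin_lid above 1.55 rad), for 0.1 s.
2. the pedal is up again, the lid stands open by itself, and the used funnel lies in the bin, let go (value of joint bin_pedal below 0.04 rad and value of joint bin_lid above 1.5 rad and horizontal distance between used_funnel_center and bin below 0.075 m and z of used_funnel_center in the frame of bin below 0.13 m and contact force between the fingers and used_funnel below 0.1 N), for 0.2 s.
At the end, for the whole second after the job is handed in: The used funnel lies at rest inside the bin, the lid is shut (below 0.06 rad) and the pedal is up (below 0.04 rad); both capped glass funnels still stand upright on their places (moved under 12 mm) and the flask and the dish stack stand where they stood (within 30 mm) (value of joint bin_lid below 0.06 rad and value of joint bin_pedal below 0.04 rad and horizontal distance between used_funnel_center and bin below 0.075 m and z of used_funnel_center in the frame of bin below 0.13 m and linear speed of used_funnel below 0.05 m/s and distance of each of glass_funnel_a, glass_funnel_b from where it was at the start of the episode below 0.012 m and angle between each of glass_funnel_a, glass_funnel_b's own z axis and vertical below 0.2 rad and distance of each of flask, dish_stack from where it was at the start of the episode below 0.03 m); the robot touches nothing.
It fails at once if a capped glass funnel is lifted off its place or knocked over (distance of any of glass_funnel_a, glass_funnel_b from where it was at the start of the episode above 0.02 m or angle between any of glass_funnel_a, glass_funnel_b's own z axis and vertical above 0.3 rad).
It fails at once if the flask or the dish stack is knocked over or pushed away (distance of any of flask, dish_stack from where it was at the start of the episode above 0.05 m or angle between any of flask, dish_stack's own z axis and vertical above 0.3 rad).
It also fails if it takes over 67 s, if anything falls off the work surface, if the arm or the gripper's body presses on something with over 40 N, if the wrist force passes 120 N, or if a joint passes its speed limit or range.

## Working session

There is one attempt and no reset: what is moved stays moved. The work goes in short steps, each a Python script; the robot and the scene stay as the last script left them, time stands still between calls to the robot, and variables do not carry over. Pictures are saved under pics/ and viewed, at most 10 in all, crops included, and the job is handed in when it is done.

```bash
mkdir -p pics; cat > h.py <<'E'
import numpy as np, cv2
from bench import robot
def cloud(f):
    z=f["range_z"]; v,u=np.mgrid[:z.shape[0],:z.shape[1]]
    P=np.stack([(u-f["cx"])/f["fx"]*z,(v-f["cy"])/f["fy"]*z,z],-1)
    R=cv2.Rodrigues(np.array(f["rvec"],float))[0]
    W=(P-np.array(f["tvec"]).ravel())@R
    W[z<=0]=np.nan
    return W
def save(f,n): cv2.imwrite("pics/"+n,f["img"][:,:,::-1])
E
python3 - <<'E'
from h import *
for n in("scene","top"):
    f=robot.grab_frame(n); save(f,n+"0.png"); np.save(n+"0.npy",cloud(f)); np.save(n+"img.npy",f["img"])
    R=cv2.Rodrigues(np.array(f["rvec"],float))[0]; print(n,-R.T@np.array(f["tvec"]).ravel(), R[2], f["fx"])
E
```

```text
scene [ 1.12230066 -0.2796434   1.08027579] [-0.48438532  0.29292082 -0.8243593 ] 473.44557186435327
top [0.33263265 0.03272045 1.47517226] [ 0.16376702 -0.01145135 -0.98643258] 526.7208626643901
```

View pics/scene0.png

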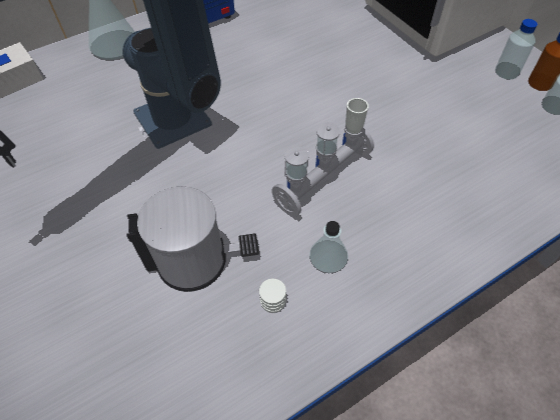

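View pics/top0.png

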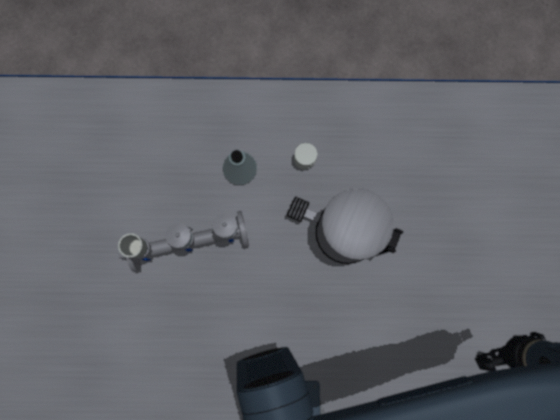

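The scene view shows the bin with its lid centre at top-view pixel (358,224), the pedal at (298,210) and the hinge channel at (395,240). The used funnel is on the left end of the manifold at (132,246), the flask at (239,168) and the dishes at (306,155). Next I'll get positions from the depth.

```bash
python3 - <<'E'
from h import *
T=np.load("top0.npy");S=np.load("scene0.npy");I=np.load("topimg.npy");J=np.load("sceneimg.npy")
def circ(W,m):
    p=W[m]; (c,r)=cv2.minEnclosingCircle(p[:,:2].astype(np.float32)); return np.round(c,4),round(r,4),np.round(np.median(p,0),4),len(p)
def box(sh,u0,u1,v0,v1):
    m=np.zeros(sh.shape[:2],bool); m[v0:v1,u0:u1]=1; return m
print("finite",np.isfinite(T).mean(),np.isfinite(S).mean())
for nm,W,b in(("top",T,(310,410,180,270)),("scene",S,(125,235,180,295))):
    z=W[...,2]; B=box(W,*b)
    print(nm,"bin z>.18",circ(W,B&(z>.185)), "zmax",np.nanmax(z[B]))
# pedal: dark pixels
for nm,W,im,b in(("top",T,I,(283,312,194,226)),("scene",S,J,(236,264,230,260))):
    d=im.max(2)<70; z=W[...,2]; m=box(W,*b)&d&(z>.03)&(z<.055)
    p=W[m]; print(nm,"pedal",cv2.minAreaRect((p[:,:2]*1000).astype(np.float32)),np.median(p[:,2]))
for nm,W,im,b in(("top",T,I,(385,408,225,258)),("scene",S,J,(122,160,205,275))):
    d=im.max(2)<70; z=W[...,2]; m=box(W,*b)&d&(z>.03)
    p=W[m]; print(nm,"channel", np.round(np.percentile(p,[5,50,95],axis=0),3), np.nanmax(p[:,2]))
    q=p[p[:,2]>.17]; print(len(q),q.mean(0))
for nm,W,b in(("top",T,(112,155,228,270)),("scene",S,(340,375,92,140))):
    z=W[...,2]; B=box(W,*b); print(nm,"funnel",circ(W,B&(z>.2)),np.nanmax(z[B]))
for nm,W,bs in(("top",T,[(168,196,222,256),(212,240,214,245)]),("scene",S,[(283,310,148,185),(315,342,122,160)])):
  for b in bs:
    z=W[...,2]; B=box(W,*b); print(nm,"glass",circ(W,B&(z>.195)),np.nanmax(z[B]))
for nm,W,b in(("top",T,(290,320,140,175)),("scene",S,(257,290,276,312))):
    z=W[...,2]; B=box(W,*b); print(nm,"dish",circ(W,B&(z>.055)))
for nm,W,b in(("top",T,(218,262,145,190)),("scene",S,(308,350,220,275))):
    z=W[...,2]; B=box(W,*b); print(nm,"flask",circ(W,B&(z>.01)), "stop",circ(W,B&(z>.13)))
E
```

```text
finite 0.9959056122448979 0.9960671768707483
top bin z>.18 (array([ 0.4884, -0.1846]), 0.1002, array([ 0.4893, -0.1751,  0.2058]), 4159) zmax 0.21631626211155777
scene bin z>.18 (array([ 0.4941, -0.1896]), 0.1005, array([ 0.5062, -0.1845,  0.2054]), 4375) zmax 0.21379514211330436
top pedal ((554.7140502929688, -34.18296432495117), (45.450443267822266, 62.28767395019531), 65.8281478881836) 0.03977938373801979
scene pedal ((559.6109619140625, -38.9561767578125), (45.38968276977539, 64.4428939819336), 66.51947021484375) 0.039023173907353326
top channel [[ 0.431 -0.278  0.173]
 [ 0.453 -0.262  0.197]
 [ 0.48  -0.247  0.202]] 0.20502072863724768
204 [ 0.45481303 -0.26197861  0.1956058 ]
scene channel [[ 0.444 -0.285  0.043]
 [ 0.48  -0.271  0.149]
 [ 0.488 -0.258  0.199]] 0.20171037242383594
259 [ 0.46859736 -0.26917451  0.19283126]
top funnel (array([0.4364, 0.3754]), 0.0293, array([0.4378, 0.3803, 0.2091]), 158) 0.21670277644981567
scene funnel (array([0.4403, 0.3702]), 0.0307, array([0.4399, 0.3722, 0.2073]), 171) 0.21473580583712185
top glass (array([0.4633, 0.2619]), 0.031, array([0.4629, 0.2615, 0.2036]), 453) 0.2180995064843611
top glass (array([0.4897, 0.1507]), 0.031, array([0.4882, 0.1507, 0.2036]), 472) 0.21786365126947876
scene glass (array([0.4935, 0.1471]), 0.0314, array([0.4966, 0.1443, 0.203 ]), 373) 0.21448190147580784
scene glass (array([0.4671, 0.2581]), 0.0341, array([0.4703, 0.2556, 0.2027]), 347) 0.21394020583871196
top dish (array([ 0.705, -0.055]), 0.0319, array([ 0.7047, -0.0548,  0.0632]), 394)
scene dish (array([ 0.7085, -0.0603]), 0.0331, array([ 0.7101, -0.0599,  0.0629]), 540)
top flask (array([0.6732, 0.123 ]), 0.0569, array([0.6618, 0.1255, 0.0556]), 918) stop (array([0.6754, 0.1298]), 0.0205, array([0.6738, 0.1296, 0.1446]), 155)
scene flask (array([0.6818, 0.1255]), 0.0492, array([0.6959, 0.1116, 0.0583]), 1296) stop (array([0.6807, 0.1258]), 0.0208, array([0.6834, 0.1234, 0.1443]), 198)
```

```bash
cat >> h.py <<'E'
B=np.array([.496,-.175]); X=np.array([-.403,-.915]); Y=np.array([.915,-.403])
PED=np.array([.557,-.0365]); FUN=np.array([.438,.373]); MX=np.array([.972,.234])
def down(c,s=1):
    y=np.array([c[0],c[1],0])*s; y/=np.linalg.norm(y); z=np.array([0,0,-1.]); return np.stack([np.cross(y,z),y,z],1)
def P(xy,z): return np.array([xy[0],xy[1],z])
def b(x,y=0): return B+x*X+y*Y
E
python3 - <<'E'
from h import *
print(robot.current_t(), np.round(robot.current_tcp_rot(),2).tolist())
for n,p,c in(("ped",P(PED,.13),Y),("ped lo",P(PED,.02),Y),("fun hi",P(FUN,.34),MX),("fun",P(FUN,.18),MX),("bin hi",P(b(-.01),.36),Y),("bin",P(b(-.01),.16),Y),("bin X",P(b(-.01),.16),X),
  ("behind",P(b(.21),.35),Y),("behindX",P(b(.21),.35),X),("push",P(b(.05),.35),Y),("pushX",P(b(.05),.35),X)):
  for s in(1,-1):
    q=robot.inverse_kinematics(p,down(c,s)); print(n,s,None if q is None else np.round(q,2))
E
```

```text
0.1 [[0.92, 0.4, -0.0], [0.4, -0.92, 0.0], [0.0, -0.0, -1.0]]
ped 1 [-0.19  0.14 -0.03  1.4   0.    1.8 ]
ped -1 [-0.19  0.14 -0.03  1.4   0.   -1.34]
ped lo 1 [-0.19  0.2  -0.18  1.18  0.    1.8 ]
ped lo -1 [-0.19  0.2  -0.18  1.18  0.   -1.34]
fun hi 1 [0.59 0.24 0.5  1.83 0.   1.92]
fun hi -1 [ 0.59  0.24  0.5   1.83  0.   -1.22]
fun 1 [0.59 0.17 0.11 1.5  0.   1.92]
fun -1 [ 0.59  0.17  0.11  1.5   0.   -1.22]
bin hi 1 [-0.45  0.12  0.41  1.86  0.    1.54]
bin hi -1 [-0.45  0.12  0.41  1.86  0.   -1.6 ]
bin 1 [-0.45  0.05 -0.07  1.45  0.    1.54]
bin -1 [-0.45  0.05 -0.07  1.45  0.   -1.6 ]
bin X 1 [-0.45  0.05 -0.07  1.45  0.    3.11]
bin X -1 [-0.45  0.05 -0.07  1.45  0.   -0.03]
behind 1 [-0.85  0.18  0.45  1.85  0.    1.14]
behind -1 [-0.85  0.18  0.45  1.85  0.   -2.01]
behindX 1 [-0.85  0.18  0.45  1.85  0.    2.71]
behindX -1 [-0.85  0.18  0.45  1.85  0.   -0.44]
push 1 [-0.56  0.1   0.37  1.84  0.    1.42]
push -1 [-0.56  0.1   0.37  1.84  0.   -1.72]
pushX 1 [-0.56  0.1   0.37  1.84  0.    2.99]
pushX -1 [-0.56  0.1   0.37  1.84  0.   -0.15]
```

```bash
python3 - <<'E'
from h import *
p=robot.current_ee_pos(); robot.set_gripper(0.0)
robot.move_l([p[0],p[1],.36],feed=.25)
robot.reach(P(PED,.36),down(Y)); robot.move_l(P(PED,.075),feed=.2)
r=robot.move_l(P(PED,.019),feed=.025,max_force=35)
print(r,robot.current_ee_pos(),robot.current_wrist_force(),robot.current_t())
robot.hold(.4); print(robot.current_ee_pos(),robot.current_wrist_force())
f=robot.grab_frame("top"); save(f,"t1.png")
E
```

```text
True [ 0.55722832 -0.03606053  0.02910041] [-0.93146687  0.44486804  6.53573598] 6.975
[ 0.55726175 -0.03609466  0.02911563] [-1.9202931   0.24184481  6.28494095]
```

View pics/t1.png

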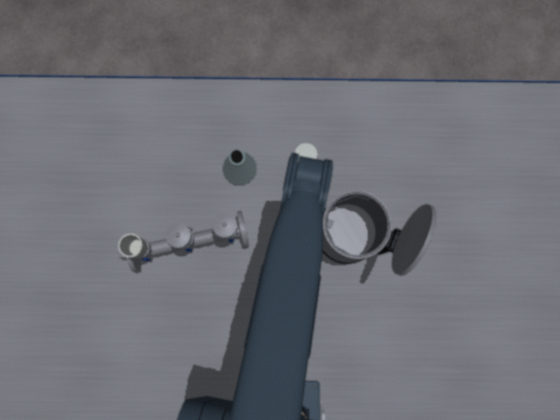

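The lid is open and leaning back at top-view (413,238). The move stopped at a fingertip height of 15 mm, which may be just short of the stop, so I'll press a little further.

```bash
python3 - <<'E'
from h import *
for z in(.028,.027,.026,.025,.024):
    r=robot.move_l(P(PED,z),feed=.01,max_force=25); robot.hold(.1)
    F=robot.current_wrist_force(); print(z,r,robot.current_ee_pos()[2],F[2])
    if F[2]>22: break
robot.hold(.3)
robot.move_l(P(PED,.09),feed=.05); robot.move_l(P(PED,.36),feed=.25)
robot.hold(.1); print(robot.current_t())
f=robot.grab_frame("top"); save(f,"t2.png"); W=cloud(f); 
m=W[...,2]>.1; m[:,:385]=0; m[:170]=0;m[300:]=0; p=W[m]; x=(p[:,:2]-B)@X; i=p[:,2]>.3; print("lid x,z top",x[i].mean(),p[i,2].mean(),p[:,2].max())
E
```

```text
0.028 False 0.02912039852173101 7.279899831208642
0.027 False 0.029016078983652785 9.93727192976372
0.026 False 0.028883955680207105 13.330449810008984
0.025 False 0.02877708960209568 16.45154493174899
0.024 False 0.02872760272979699 21.122117402780248
12.275
lid x,z top 0.12176496127345035 0.34108734750072367 0.38031948091399387
```

```bash
python3 - <<'E'
from h import *
robot.set_gripper(1.0)
robot.reach(P(FUN,.34),down(MX)); 
print("hit",robot.move_l(P(FUN,.183),feed=.12,max_force=8))
robot.set_gripper(0.0,force=20); print(robot.current_finger_gap(),robot.current_grip_force(),robot.current_ee_pos(),robot.current_t())
robot.move_l(P(FUN,.25),feed=.06); robot.move_l(P(FUN,.37),feed=.2)
print(robot.current_finger_gap(),robot.current_wrist_force(),robot.current_t())
f=robot.grab_frame("scene"); save(f,"s3.png")
E
```

```text
hit False
0.6312225205307014 21.18346388661647 [0.43838023 0.37332015 0.18384198] 16.5333
0.6320089798377468 [ 0.84879611  0.0482053  -1.0764238 ] 18.55
```

View pics/s3.png

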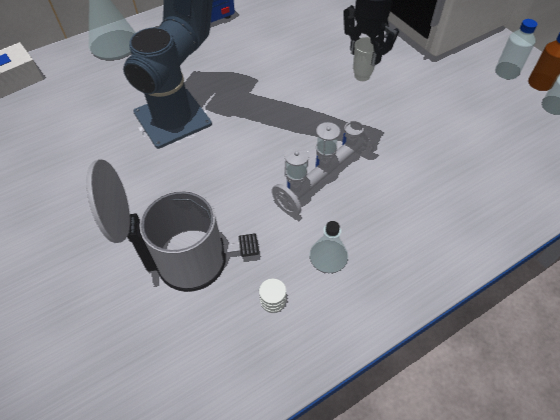

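The funnel is held at (364,58), the lid stands open at (110,200), and both glass funnels are undisturbed. Next I'll carry it to the bin and drop it.

```bash
python3 - <<'E'
from h import *
robot.reach(P(b(-.012),.37),down(Y))
print(robot.current_finger_gap(),robot.current_t())
print("hit",robot.move_l(P(b(-.012),.165),feed=.12,max_force=10))
robot.set_gripper(0.95); robot.hold(.3)
robot.move_l(P(b(-.012),.36),feed=.12); robot.hold(.3)
print(robot.current_t())
robot.set_gripper(0.0)
robot.reach(P(b(-.02,-.2),.40),down(Y))
f=robot.grab_frame("scene"); save(f,"s4.png"); print(robot.current_t())
E
```

```text
0.6310575865739737 20.55
hit False
25.175
26.7917
```

View pics/s4.png

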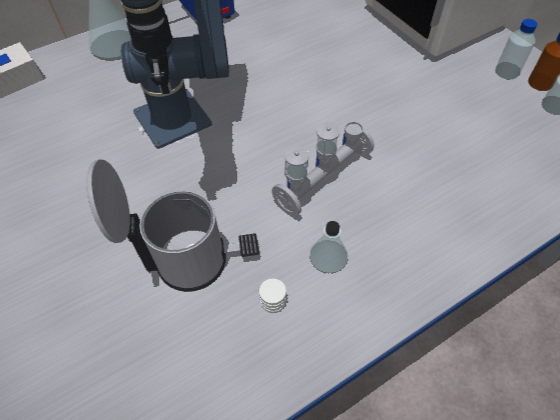

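The hand is clear at (155,50) and the lid is open, but the funnel can't be made out in the bin from this side. I'll check from above.

```bash
python3 - <<'E'
from h import *
print(robot.current_finger_gap())
f=robot.grab_frame("top"); W=cloud(f); c=f["img"][170:290,270:450,::-1]; cv2.imwrite("pics/t5.png",cv2.resize(c,None,fx=4,fy=4))
d=W[...,:2]-B; m=(np.hypot(d[...,0],d[...,1])<.065)&(W[...,2]<.17); print(m.sum(),np.percentile(W[m][:,2],[1,25,50,75,99]))
E
```

```text
-0.001141270655697392
1626 [0.01493004 0.02038297 0.02384255 0.06610249 0.12190604]
```

View pics/t5.png

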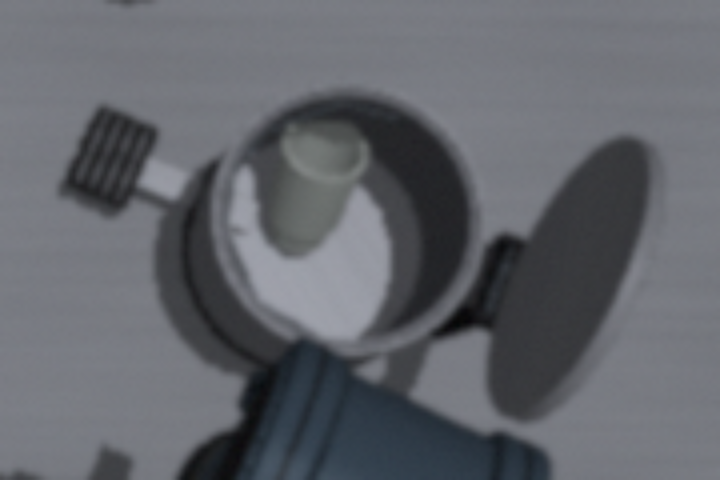

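The funnel stands in the bin, leaning on the wall (crop (320,190)), and the lid is open. Now I'll push it shut from behind.

```bash
python3 - <<'E'
from h import *
D=down(Y)
robot.reach(P(b(.22,-.2),.40),D)
robot.move_l(P(b(.22,0),.355),feed=.2)
print("hit",robot.move_l(P(b(.04),.355),feed=.07,max_force=12), robot.current_ee_pos(),robot.current_wrist_force())
robot.move_l(P(b(.12),.40),feed=.15)
robot.hold(2.5)
robot.reach(P(b(.0,-.22),.40),D)
f=robot.grab_frame("top"); W=cloud(f); c=f["img"][130:280,100:450,::-1]; cv2.imwrite("pics/t6.png",cv2.resize(c,None,fx=2,fy=2))
d=W[...,:2]-B; m=(np.hypot(d[...,0],d[...,1])<.08)&(W[...,2]<.3); print(np.percentile(W[m][:,2],[5,50,99]),robot.current_t())
E
```

```text
hit False [ 0.47982526 -0.21176681  0.35499109] [-0.14207412 -0.70799916 -0.31294558]
[0.20150214 0.2065534  0.21360882] 35.9833
```

View pics/t6.png

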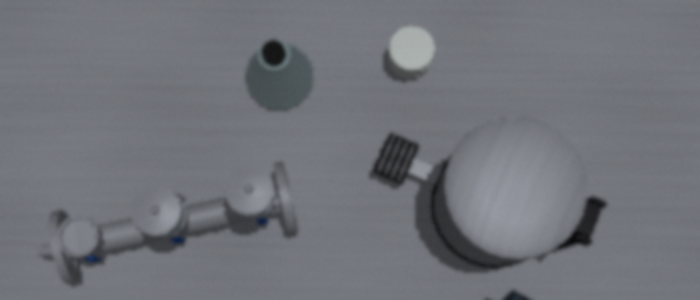

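The lid is shut (crop (515,187), top at 0.21 m), the pedal is up, and the glass funnels, flask and dishes are in place.

```bash
python3 -c "
from bench import robot
print(robot.hand_in())"
```

```text
the job is handed in; nothing more can be done
None
```

The job is handed in at about 36 s of the 67 s allowed: the used funnel is in the bin, the lid is shut and the pedal is up, and the last picture shows the glass funnels, flask and dishes still standing where they were.

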